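# Tip a tray of fresh rolls into the display basket

## Task

Pick up the handled tray with the two golden rolls, carry it level, hook its downturned front lip over the rim of the rectangular cream basket on the side facing the tray, and, with the tray resting on that rim as a pivot, raise the handle to swing the tray over until both rolls have slid into the basket. Then set the empty tray back down flat on the counter and let go.

Things in the scene. Friction and masses are not known exactly. Their poses are not given: they have to be found in the camera images.
- tray: Aluminium tray 180 x 130 mm, 0.2 kg, loose, pouring end open. Origin: middle of the pouring edge, at the lip's foot; +x out of the open end, y along the edge, z up (0 at the counter). Floor x -180 to 0, underside z 8, top z 11, three walls to z 40 mm. The lip (x -3 to 0, z 0 to 8) hangs below the floor; a like foot at the back end. Starts right of the basket, open end roughly towards it.
- tray_handle (a point): Middle of the tray's dark handle, a bar sticking out level from the back wall: 70 mm long (tray x), 16 mm wide (y), 20 mm high; at (-220, 0, 48) mm in the tray's frame, axes as the tray's. Pinch it across its width from above.
- basket: Empty rectangular cream woven-look basket, 200 mm (its x) by 260 mm (y), 80 mm high, walls and floor 8 mm thick, fixed to the counter. Origin: centre of its underside, z up. Its -x side is the long rim facing the tray: top at z 80 mm, from x -100 (outer) to -92 mm (inner).
- roll_a_center (a point): Centre of a golden torpedo roll, 80 mm long (its x), 44 mm wide, 45 mm high, flat below, 45 g, loose, lying along the tray on its +y side. It slides off once the tray is tipped some 40 degrees; 55 is sure.
- roll_b_center (a point): Centre of the other golden roll, alike, on the tray's -y side.
Things that resemble listed ones, but are neither listed nor needed, are in the scene too. What is shaped like the part that bears roll_b_center but green or turquoise is not meant.

How it is judged (in metres and radians):
On the way, in this order (a step that is already met when the one before it is completed fails the run):
1. the tray, still level (within 20 degrees) with both rolls on it, rests on the basket's rim facing it, lip hooked inside (contact force between tray and basket above 0.2 N and angle between tray's own z axis and vertical below 0.35 rad and x of tray in the frame of basket between -0.095 and -0.02 m and z of tray in the frame of basket between 0.03 and 0.08 m and x of each of roll_a_center, roll_b_center in the frame of tray below 0 m and distance between each of roll_a_center, roll_b_center and tray below 0.2 m), for 0.1 s.
2. the tray is swung over by more than 30 degrees while it bears on that rim, lip inside the basket (contact force between tray and basket above 0.1 N and angle between tray's own z axis and vertical above 0.52 rad and x of tray in the frame of basket between -0.1 and -0.01 m and z of tray in the frame of basket between 0.01 and 0.085 m), for 0.05 s.
At the end, for the whole second after the job is handed in: Both golden rolls lie inside the rectangular basket (centres within its walls and no more than 85 mm above the counter), and the tray stands released, upright within 6 degrees, at rest on the counter (its lip within 15 mm of the counter) (x of roll_a_center in the frame of basket between -0.092 and 0.092 m and y of roll_a_center in the frame of basket between -0.122 and 0.122 m and height (world z) of each of roll_a_center, roll_b_center below 0.085 m and x of roll_b_center in the frame of basket between -0.092 and 0.092 m and y of roll_b_center in the frame of basket between -0.122 and 0.122 m and angle between tray's own z axis and vertical below 0.1 rad and height (world z) of tray below 0.015 m and linear speed of tray below 0.03 m/s); the robot touches nothing.
It also fails if it takes over 58 s, if anything falls off the work surface, if the arm or the gripper's body presses on something with over 40 N, if the wrist force passes 120 N, or if a joint passes its speed limit or range.

## Robot

A 6-joint arm with a two-finger parallel gripper is mounted at the origin on the work surface. World frame = base frame: x ahead of the robot, y to its left, z up, the work surface at z = 0. Lengths are in mm, angles in degrees, forces in N, time in s.
With the tool pointing down it reaches from about 300 to 850 mm from the base axis. Payload 4.2 kg.
Tool frame: the origin (TCP) lies at the very end of the fingers, on their centre line; the grasp point (between the pads) lies 19 mm behind it (env.grip_point_offset is the distance from the TCP to the grasp point, in mm); z points along the fingers, y is the line along which they close (so a half turn about z gives the same grasp; the last joint's range is limited). The gripper opens to 91 mm and grips with 3 to 60 N. Pads are 32 mm wide; open, the fingers measure 118 mm over their backs; the gripper's body (76 mm by 178 mm) begins 60 mm behind the grasp point.
Start: joints at [-1.146, 18.312, 89.639, -0, 72.044, -1.146], TCP at [575.016, 0, 213.976] pointing down, gripper open.
Joint ranges: [-177.97, 177.97], [-48.28, 115.42], [12.27, 149.76], [-77.06, 257.06], [2.81, 150.46], [-146.56, 146.56]. Speed limits (degrees/s): [147.25, 147.25, 180, 180, 180, 180].

## Interface

Orientations are given as [roll, pitch, yaw] about the fixed x, y, z axes, in that order (R = Rz(yaw) Ry(pitch) Rx(roll)).
In Python, from workcell import env gives the robot as it stands. The module is installed in compiled form; this text tells all that it offers.
- The arm moves only by the tool arm_command, never from a script. Its argument "rows" is a list of rows, each an object with "delta_pos": the shift along the tool's x, y, z in mm, a list of three; "roll": the turn about the tool's z in units of 5 degrees (1.0 is 5 degrees); "jaw": the opening in per cent of the stroke, from 0 (shut) to 100 (fully open). A call has 1 to 20 rows; each row is the pose to reach, as a shift and turn from the pose commanded when the call began, along the tool's axes at that moment; what a row does not reach only later rows make up. A row lasts 1/12 s, in which the tool goes at most 41.7 mm and 7.16 degrees, less where a joint would pass 70% of its speed; a pose out of reach is approached as far as the arm can. A call with a gripper value outside its range is refused whole. The fingers move at their own pace and stop on an object; "squeeze" is the grip in N (left out, the last holds). Time passes only in rows, so rows that repeat a pose let the fingers close. It gives the time, the measured TCP pose, the force, the opening and the grip force at its end, in the units of the state.
- env.state(): the state, without advancing time (a new reading comes with each control period).
- env.grab_frame(name): name is "scene" or "side" or "wrist"; returns a dict with "img" (480x640x3 uint8, blue, green, red), "z_map" (480x640 float32, mm along the optical axis (not along the pixel's ray), 0 where there is no reading), "fov_y" (degrees; the focal length in pixels is half the picture's height over the tangent of half this angle, whatever the lens; pixels are square), "cx", "cy" (the principal point, pixels), "R" (3x3) and "t" (3): a world point X has camera coordinates R X + t; the wrist camera has in their place "T_tool_cam" (4x4, takes a point from camera to tool coordinates, whose origin is the TCP and whose axes are the flange's). Camera axes: x right, y down, z forward; pixel columns grow to the right and rows downward; lengths in mm; the calibration is good to about 2 mm. A picture is of the moment at which its call begins: read the wrist's pose just before it.
- env.job_done(): hands the job in; it is judged then, once.
The state is a dict: "time_s": time; "qpos": joint angles; "qvel": joint speeds; "effort": joint torques, N m; "ee_pos": TCP position; "ee_rot": TCP orientation; "force": force on the tool from outside, world axes, zero at the start; "torque": the same for the moment, N m; "gripper_width": finger opening in mm; "gripper_force": force on a finger pad.
Only numpy, scipy, OpenCV 4.12 (cv2) and the standard library are available. Lean on these libraries where they do the work, as an engineer would, in place of code of your own. Each camera call takes 0.05 s, during which the arm holds its last target. There are 200 camera calls.

## Working session

There is one attempt and no reset: what is moved stays moved. The work goes in short steps, Python scripts to look and compute and a tool call to move; the robot and the scene stay as the last step left them, time stands still between calls to the robot, and variables do not carry over. Pictures are saved under pics/ and viewed, at most 10 in all, crops included, and the job is handed in when it is done.

Besides the shell and the picture viewer there is one more tool, called after "Request:" by a JSON object that holds its "api" and its "payload", one argument or row to a line. arm_command: Moves the arm, as the interface text tells. Its arguments: {"type":"object","properties":{"rows":{"type":"array"},"squeeze":{"type":"number"}},"required":["rows"]}

```bash
mkdir -p pics
python3 - <<'E'
from workcell import env
import cv2,numpy as np
s=env.state(); print(s)
ims=[]
for n in("scene","side"):
    f=env.grab_frame(n); np.savez(f"{n}.npz",**f); cv2.imwrite(f"pics/{n}0.png",f["img"]); print(n,f["fov_y"],f["cx"],f["cy"],f["R"],f["t"],(f["z_map"]>0).mean())
E
```

```text
{'time_s': 0.0, 'qpos': array([-1.14464534e+00,  1.83525092e+01,  8.97090434e+01,  4.90768878e-05,
        7.20438195e+01, -1.14660145e+00]), 'qvel': array([-0.06332749, -0.01702363, -0.03846161, -0.09067235,  0.06190085,
        0.09563414]), 'effort': array([-5.01459035e-04, -4.12465632e+01, -2.31973493e+01,  7.28826877e-02,
        4.58198413e-02, -1.41870069e-04]), 'ee_pos': array([5.74472332e+02, 2.43311950e-02, 2.13093720e+02]), 'ee_rot': array([-1.79894650e+02, -2.15521041e-03,  9.00019390e+01]), 'force': array([-0.04259868, -0.0084603 ,  1.17539044]), 'torque': array([-0.04240693,  0.03245859, -0.01047245]), 'gripper_force': 0.0, 'gripper_width': 91.20532826774557}
scene 54.10693452887311 315.9122902759211 239.67698620444918 [[ 0.79846482  0.6019053  -0.01280382]
 [ 0.37152188 -0.50935886 -0.77622487]
 [-0.4737356   0.61503135 -0.63032612]] [-355.0689666  -180.56174781 1324.96652389] 0.996005859375
side 56.34159308971268 314.423459196462 241.70157339271378 [[ 0.75544558 -0.65498703  0.01714511]
 [-0.50640168 -0.60027547 -0.61905307]
 [ 0.41576352  0.45897859 -0.78516199]] [-470.97835888  233.20450317  818.14194643] 0.9960872395833333
```

View pics/scene0.png

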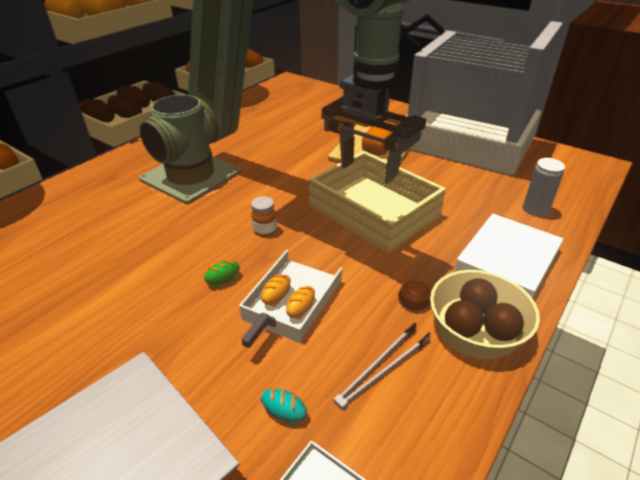

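View pics/side0.png

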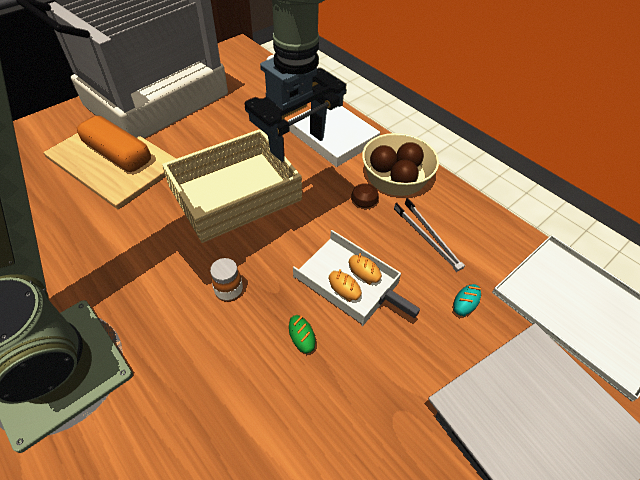

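The scene view shows the basket at about (375,200), the tray at about (290,300) with its handle at (258,330), and the two golden rolls at (275,290) and (300,300). The side view shows the same things: basket (235,185), tray (350,275), handle (400,305). The green and turquoise rolls are decoys.

```bash
cat > h.py <<'E'
import numpy as np,cv2
def cloud(f):
    h,w=f["z_map"].shape; fl=h/2/np.tan(np.radians(float(f["fov_y"]))/2)
    v,u=np.mgrid[:h,:w]; z=f["z_map"].astype(float)
    P=np.stack([(u-f["cx"])/fl*z,(v-f["cy"])/fl*z,z],-1)
    return (P-f["t"])@f["R"], cv2.cvtColor(f["img"],cv2.COLOR_BGR2HSV), z>0
def rect(p): return cv2.minAreaRect(p[:,:2].astype(np.float32))
def big(m):
    n,l,s,c=cv2.connectedComponentsWithStats(m.astype(np.uint8)); return l==1+np.argmax(s[1:,4])
E
python3 - <<'E'
from h import *
for n,bb,tb in(("scene",(300,150,450,255),(235,245,350,350)),("side",(155,125,310,245),(285,225,425,325))):
    f=dict(np.load(n+".npz")); P,H,ok=cloud(f); Z=P[...,2]
    def box(b): m=np.zeros(Z.shape,bool); m[b[1]:b[3],b[0]:b[2]]=1; return m&ok
    print(n,"counter z",np.median(Z[box(tb)&(H[...,1]>150)&(Z<9)]))
    m=big(box(bb)&(Z>70)&(Z<90)&(H[...,0]>15)); print("rim",rect(P[m]),m.sum(),np.percentile(Z[m],[50,95]), P[m][:,:2].min(0),P[m][:,:2].max(0))
    m=box(tb)&(H[...,2]<110)&(H[...,1]<110)&(Z>35)&(Z<65); m=big(m); print("handle",rect(P[m]),m.sum(),P[m].mean(0),Z[m].max())
    m=big(box(tb)&(H[...,1]<60)&(H[...,2]>100)&(Z>4)&(Z<46)); print("tray",rect(P[m]),cv2.boxPoints(rect(P[m])).round(0).tolist(),m.sum())
    m=box(tb)&(H[...,1]>120)&(H[...,0]<28)&(Z>20)
    c=cv2.connectedComponentsWithStats(m.astype(np.uint8))
    for i in range(1,c[0]):
        if c[2][i,4]>60: print("roll",rect(P[c[1]==i]),c[2][i,4])
E
```

```text
scene counter z 0.44174616601059535
rim ((505.0469055175781, 159.00131225585938), (206.87159729003906, 264.8283996582031), 80.52197265625) 1320 [78.63483199 82.00551743] [362.94635929  35.85943898] [650.10334468 259.67131998]
handle ((566.8355712890625, -326.5438537597656), (12.237211227416992, 76.48529052734375), 3.2503671646118164) 150 [ 567.03513401 -329.54898953   54.0466253 ] 60.00388766442168
tray ((539.1917114257812, -200.98403930664062), (130.31845092773438, 183.05960083007812), 9.241941452026367) [[460.0, -121.0], [490.0, -302.0], [618.0, -281.0], [589.0, -100.0]] 1799
roll ((507.57537841796875, -225.3743896484375), (56.97163772583008, 73.9111328125), 12.416248321533203) 629
roll ((574.7378540039062, -220.73422241210938), (38.76432418823242, 74.9068832397461), 5.985897541046143) 638
roll ((562.9329223632812, -340.9927978515625), (16.592159271240234, 48.293792724609375), 9.59824275970459) 79
side counter z 0.20637794116674124
rim ((503.9112243652344, 159.4597625732422), (206.9044647216797, 262.5162353515625), 80.6795883178711) 1682 [78.7090492  81.91133818] [358.30902075  38.92123647] [645.09336217 282.62440934]
handle ((556.134521484375, -327.02642822265625), (31.87002182006836, 75.80744171142578), 9.308585166931152) 436 [ 554.38865988 -327.44625937   53.36093976] 61.41953094453044
tray ((535.5177612304688, -200.36961364746094), (133.39181518554688, 181.0086669921875), 10.37972640991211) [[454.0, -123.0], [486.0, -301.0], [617.0, -277.0], [585.0, -99.0]] 3513
roll ((566.7620849609375, -220.62017822265625), (37.951499938964844, 75.10757446289062), 5.656999588012695) 607
roll ((507.5484619140625, -223.37384033203125), (38.18989181518555, 74.26543426513672), 7.552556037902832) 627
```

Request:
{"api": "arm_command", "payload": {
  "rows": [
    {"delta_pos": [-15, -1, 2], "roll": -0.1, "jaw": 100},
    {"delta_pos": [-40, -2, 6], "roll": -0.25, "jaw": 100},
    {"delta_pos": [-70, -3, 10], "roll": -0.4, "jaw": 100},
    {"delta_pos": [-100, -5, 15], "roll": -0.6, "jaw": 100},
    {"delta_pos": [-130, -6, 20], "roll": -0.8, "jaw": 100},
    {"delta_pos": [-160, -7, 25], "roll": -1.0, "jaw": 100},
    {"delta_pos": [-190, -9, 30], "roll": -1.2, "jaw": 100},
    {"delta_pos": [-220, -10, 34], "roll": -1.4, "jaw": 100},
    {"delta_pos": [-250, -11, 38], "roll": -1.6, "jaw": 100},
    {"delta_pos": [-280, -13, 42], "roll": -1.8, "jaw": 100},
    {"delta_pos": [-305, -14, 46], "roll": -1.9, "jaw": 100},
    {"delta_pos": [-320, -15, 49], "roll": -1.96, "jaw": 60},
    {"delta_pos": [-327, -15, 50], "roll": -1.96, "jaw": 60},
    {"delta_pos": [-327, -15, 50], "roll": -1.96, "jaw": 60},
    {"delta_pos": [-327, -15, 50], "roll": -1.96, "jaw": 60},
    {"delta_pos": [-327, -15, 50], "roll": -1.96, "jaw": 60}
  ]
}}

```text
time_s: 1.43
ee_pos: [560.2, -325.8, 164.1]
ee_rot: [180.0, -0.0, 99.8]
force: [0.2, -0.1, 0.2]
gripper_width: 60.7
gripper_force: 0.0
```

Run:
```python
from h import *
from workcell import env
from scipy.spatial.transform import Rotation as Ro
s=env.state(); print(s["time_s"],s["ee_pos"],s["ee_rot"],s["qpos"],s["gripper_width"],s["force"])
f=env.grab_frame("wrist"); cv2.imwrite("pics/w0.png",f["img"]); T=f["T_tool_cam"]; Rw=Ro.from_euler("xyz",s["ee_rot"],degrees=True).as_matrix()
f["R"]=(Rw@T[:3,:3]).T; f["t"]=-f["R"]@(Rw@T[:3,3]+s["ee_pos"]); print(T)
P,H,ok=cloud(f);Z=P[...,2]
near=ok&(abs(P[...,0]-560)<40)&(P[...,1]<-290)&(P[...,1]>-375)
m=big(near&(Z>50)&(Z<66)); print("handle",rect(P[m]),m.sum(),P[m].mean(0),Z[near&(Z<5)].mean())
m=big(ok&(Z>30)&(Z<46)&(H[...,1]<60)&(H[...,2]>90));print("walls",rect(P[m]),m.sum(),P[m].min(0),P[m].max(0))
```

```text
1.4333 [ 560.18260017 -325.80987262  164.1095022 ] [ 1.79990908e+02 -3.52316656e-02  9.98467304e+01] [-3.12165375e+01  2.67152817e+01  8.37118290e+01  3.47163651e-02
  6.95891807e+01 -4.10753771e+01] 60.66617279002106 [ 0.24553766 -0.14786301  0.1500451 ]
[[ 3.10302378e-05 -9.61402283e-01 -2.75146595e-01  7.74043097e+01]
 [ 9.99999813e-01 -1.38123688e-04  5.95401376e-04 -1.02139055e+00]
 [-6.10424505e-04 -2.75146562e-01  9.61402099e-01 -1.71176057e+02]
 [ 0.00000000e+00  0.00000000e+00  0.00000000e+00  1.00000000e+00]]
handle ((558.1719970703125, -329.78558349609375), (15.57435131072998, 69.61884307861328), 10.121295928955078) 1766 [ 558.02168358 -327.80456133   57.92377709] 0.3431207420923235
walls ((540.2825927734375, -227.493896484375), (130.50579833984375, 126.95329284667969), 10.05709457397461) 3349 [ 466.1533988  -300.66598014   30.00029977] [ 614.98864495 -154.52713868   45.79826689]
```

View pics/w0.png

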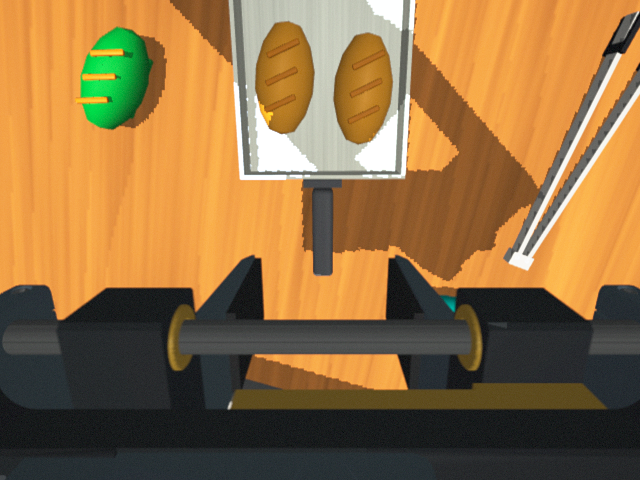

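The wrist view shows the handle at (322,230), centred between the fingers, with both golden rolls on the tray at (285,78) and (362,88). I'm descending now.

Request:
{"api": "arm_command", "payload": {
  "rows": [
    {"delta_pos": [0, -1, 8], "roll": 0, "jaw": 60},
    {"delta_pos": [0, -2, 24], "roll": 0, "jaw": 60},
    {"delta_pos": [0, -2.6, 42], "roll": -0.05, "jaw": 60},
    {"delta_pos": [0, -2.6, 60], "roll": -0.05, "jaw": 60},
    {"delta_pos": [0, -2.6, 78], "roll": -0.05, "jaw": 60},
    {"delta_pos": [0, -2.6, 96], "roll": -0.05, "jaw": 60},
    {"delta_pos": [0, -2.6, 112], "roll": -0.05, "jaw": 60},
    {"delta_pos": [0, -2.6, 124], "roll": -0.05, "jaw": 60},
    {"delta_pos": [0, -2.6, 132], "roll": -0.05, "jaw": 60},
    {"delta_pos": [0, -2.6, 135], "roll": -0.05, "jaw": 60},
    {"delta_pos": [0, -2.6, 135], "roll": -0.05, "jaw": 40},
    {"delta_pos": [0, -2.6, 135], "roll": -0.05, "jaw": 20},
    {"delta_pos": [0, -2.6, 135], "roll": -0.05, "jaw": 10},
    {"delta_pos": [0, -2.6, 135], "roll": -0.05, "jaw": 0},
    {"delta_pos": [0, -2.6, 135], "roll": -0.05, "jaw": 0},
    {"delta_pos": [0, -2.6, 135], "roll": -0.05, "jaw": 0},
    {"delta_pos": [0, -2.6, 135], "roll": -0.05, "jaw": 0},
    {"delta_pos": [0, -2.6, 135], "roll": -0.05, "jaw": 0},
    {"delta_pos": [0, -2.6, 135], "roll": -0.05, "jaw": 0}
  ],
  "squeeze": 60
}}

```text
time_s: 3.07
ee_pos: [558.0, -327.6, 29.5]
ee_rot: [179.9, 0.0, 100.0]
force: [0.8, 1.2, 2.6]
gripper_width: 16.0
gripper_force: 60.0
```

Now I'll lift it 40 mm and check that the tray stays level.

Request:
{"api": "arm_command", "payload": {
  "rows": [
    {"delta_pos": [0, 0, -2], "roll": 0, "jaw": 0},
    {"delta_pos": [0, 0, -5], "roll": 0, "jaw": 0},
    {"delta_pos": [0, 0, -10], "roll": 0, "jaw": 0},
    {"delta_pos": [0, 0, -16], "roll": 0, "jaw": 0},
    {"delta_pos": [0, 0, -22], "roll": 0, "jaw": 0},
    {"delta_pos": [0, 0, -28], "roll": 0, "jaw": 0},
    {"delta_pos": [0, 0, -34], "roll": 0, "jaw": 0},
    {"delta_pos": [0, 0, -38], "roll": 0, "jaw": 0},
    {"delta_pos": [0, 0, -40], "roll": 0, "jaw": 0},
    {"delta_pos": [0, 0, -40], "roll": 0, "jaw": 0},
    {"delta_pos": [0, 0, -40], "roll": 0, "jaw": 0}
  ]
}}

```text
time_s: 3.98
ee_pos: [557.4, -327.4, 69.0]
ee_rot: [-180.0, -0.0, 100.1]
force: [0.7, -0.1, -1.7]
gripper_width: 16.2
gripper_force: 60.0
```

```bash
cat >> h.py <<'E'
def tray(env,path=None):
    """tray wall rows seen in both fixed views, relative to the tool axes: side-wall/floor points fitted by a plane"""
    from scipy.spatial.transform import Rotation as Ro
    s=env.state(); Rw=Ro.from_euler("xyz",s["ee_rot"],degrees=True).as_matrix()
    print("t",s["time_s"],"ee",s["ee_pos"].round(1),s["ee_rot"].round(1),"F",s["force"].round(1),"w",round(s["gripper_width"],1))
    ims=[]
    for n in("scene","side"):
        f=env.grab_frame(n); ims.append(f["img"]); P,H,ok=cloud(f)
        Q=(P-s["ee_pos"])@Rw  # tool coords: x forward along tray, y side, z down
        g=ok&(H[...,1]<60)&(H[...,2]>90)
        m=g&(Q[...,0]>35)&(Q[...,0]<240)&(abs(Q[...,1])<54)&(Q[...,2]<110)&(Q[...,2]>-100); m=big(m)
        q=Q[m]; k=np.ones(len(q),bool)
        for _ in range(8):
            A=np.c_[q[:,:2],np.ones(len(q))]; c=np.linalg.lstsq(A[k],q[k,2],rcond=None)[0]; r=abs(A@c-q[:,2]); k=r<max(3,np.percentile(r,60) if _<4 else 3)
        tip=np.percentile(q[k,0],99.5); front=q[k][q[k,0]>tip-4].mean(0)
        print(n,"pitch down deg",np.degrees(np.arctan(c[0])).round(1),"roll",np.degrees(np.arctan(c[1])).round(1),"floor front edge: tool",front.round(1),"world",(Rw@front+s["ee_pos"]).round(1),k.sum())
        rm=ok&(H[...,1]>120)&(H[...,0]<28)&(H[...,0]>8)&(H[...,2]>110)&(Q[...,0]>30)&(Q[...,0]<260)&(abs(Q[...,1])<62)&(P[...,2]>20)&(Q[...,2]<120)
        c=cv2.connectedComponentsWithStats(rm.astype(np.uint8))
        for i in range(1,c[0]):
            if c[2][i,4]>100: print("  roll tool",np.median(Q[c[1]==i],0).round(0),c[2][i,4])
    if path: cv2.imwrite(path,cv2.resize(np.hstack(ims),(800,300)))
E
python3 -c "
from h import *
from workcell import env
tray(env,'pics/l1.png')"
```

```text
t 3.9833 ee [ 557.4 -327.4   69. ] [-180.    -0.   100.1] F [ 0.7 -0.1 -1.7] w 16.2
scene pitch down deg 0.1 roll 0.0 floor front edge: tool [217.3  10.4  18.9] world [ 529.7 -111.6   50.1] 808
  roll tool [129. -18. -23.] 118
  roll tool [110.  50. -13.] 129
side pitch down deg 0.2 roll 0.2 floor front edge: tool [216.8   1.5  19.2] world [ 521.  -113.6   49.7] 1643
  roll tool [ 97.  24. -20.] 392
  roll tool [105. -34. -20.] 432
```

View pics/l1.png

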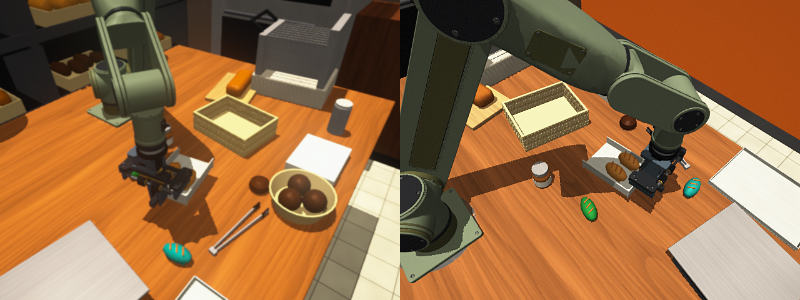

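The tray is lifted and level in both views, with both rolls still on it. Next I'm checking the jar near the path.

Run:
```python
from h import *
for n,b in(("scene",(245,190,282,240)),("side",(205,250,248,305))):
    f=dict(np.load(n+".npz")); P,H,ok=cloud(f); p=P[b[1]:b[3],b[0]:b[2]].reshape(-1,3); p=p[p[:,2]>20]; print(n,p.min(0),p.max(0),np.percentile(p,[5,50,95],axis=0).round(0).tolist())
```

```text
scene [ 310.05191912 -693.14877957   20.12597391] [978.27653413 -35.51736218 690.45825174] [[321.0, -90.0, 25.0], [350.0, -75.0, 59.0], [365.0, -46.0, 81.0]]
side [ 133.74009516 -544.00741284   20.62677075] [361.42820342 -35.58453325 794.81489736] [[308.0, -90.0, 26.0], [329.0, -76.0, 73.0], [354.0, -46.0, 82.0]]
```

Request:
{"api": "arm_command", "payload": {
  "rows": [
    {"delta_pos": [0, 0, -4], "roll": 0, "jaw": 0},
    {"delta_pos": [2, -1, -12], "roll": 0.05, "jaw": 0},
    {"delta_pos": [6, -2, -22], "roll": 0.15, "jaw": 0},
    {"delta_pos": [13, -4, -34], "roll": 0.3, "jaw": 0},
    {"delta_pos": [23, -7, -46], "roll": 0.5, "jaw": 0},
    {"delta_pos": [35, -11, -55], "roll": 0.75, "jaw": 0},
    {"delta_pos": [49, -15, -60], "roll": 1.0, "jaw": 0},
    {"delta_pos": [64, -20, -63], "roll": 1.25, "jaw": 0},
    {"delta_pos": [80, -25, -63], "roll": 1.5, "jaw": 0},
    {"delta_pos": [96, -30, -63], "roll": 1.8, "jaw": 0},
    {"delta_pos": [112, -35, -63], "roll": 2.1, "jaw": 0},
    {"delta_pos": [128, -40, -63], "roll": 2.4, "jaw": 0},
    {"delta_pos": [144, -45, -63], "roll": 2.7, "jaw": 0},
    {"delta_pos": [160, -50, -63], "roll": 3.0, "jaw": 0},
    {"delta_pos": [175, -55, -63], "roll": 3.3, "jaw": 0},
    {"delta_pos": [189, -59, -63], "roll": 3.55, "jaw": 0},
    {"delta_pos": [200, -62, -63], "roll": 3.75, "jaw": 0},
    {"delta_pos": [207, -64, -63], "roll": 3.87, "jaw": 0},
    {"delta_pos": [210, -65, -63], "roll": 3.9, "jaw": 0},
    {"delta_pos": [210, -65, -63], "roll": 3.9, "jaw": 0}
  ]
}}

```text
time_s: 5.75
ee_pos: [456.6, -131.5, 132.7]
ee_rot: [179.9, 0.0, 80.6]
force: [0.8, -0.6, -3.0]
gripper_width: 15.7
gripper_force: 60.0
```

```bash
python3 -c "
from h import *
from workcell import env
tray(env,'pics/l2.png')"
```

```text
t 5.75 ee [ 456.6 -131.5  132.7] [179.9   0.   80.6] F [ 0.8 -0.6 -3. ] w 15.7
scene pitch down deg 0.6 roll 0.2 floor front edge: tool [217.5  -9.8  18.8] world [482.5  84.7 113.9] 426
  roll tool [ 97.  41. -15.] 539
  roll tool [195.  39.  79.] 136
  roll tool [195.  28. 106.] 120
side pitch down deg 0.4 roll 0.3 floor front edge: tool [217.2 -16.6  19.4] world [475.7  85.5 113.3] 588
```

View pics/l2.png

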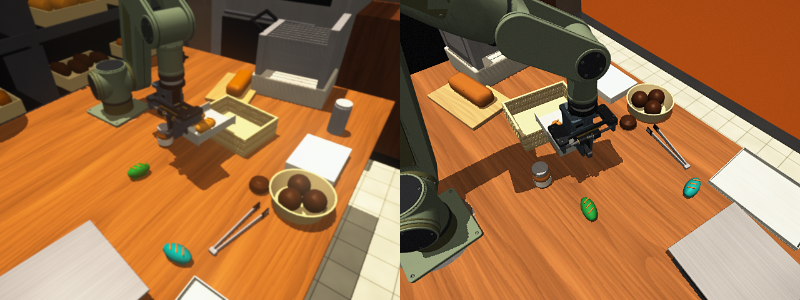

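The lip is over the basket, inside the near rim, and the tray is level. I'm lowering it onto the rim.

Request:
{"api": "arm_command", "payload": {
  "rows": [
    {"delta_pos": [0, 0, 2], "roll": 0, "jaw": 0},
    {"delta_pos": [0, 0, 6], "roll": 0, "jaw": 0},
    {"delta_pos": [0, 0, 11], "roll": 0, "jaw": 0},
    {"delta_pos": [0, 0, 16], "roll": 0, "jaw": 0},
    {"delta_pos": [0, 0, 21], "roll": 0, "jaw": 0},
    {"delta_pos": [0, 0, 25], "roll": 0, "jaw": 0},
    {"delta_pos": [0, 0, 27], "roll": 0, "jaw": 0},
    {"delta_pos": [0, 0, 29], "roll": 0, "jaw": 0},
    {"delta_pos": [0, 0, 30], "roll": 0, "jaw": 0},
    {"delta_pos": [0, 0, 31], "roll": 0, "jaw": 0},
    {"delta_pos": [0, 0, 32], "roll": 0, "jaw": 0},
    {"delta_pos": [0, 0, 32], "roll": 0, "jaw": 0},
    {"delta_pos": [0, 0, 32], "roll": 0, "jaw": 0}
  ]
}}

```text
time_s: 6.93
ee_pos: [457.0, -132.2, 100.5]
ee_rot: [179.9, 0.0, 80.6]
force: [-1.6, -1.8, 1.8]
gripper_width: 15.6
gripper_force: 60.0
```

```bash
python3 -c "
from h import *
from workcell import env
tray(env,'pics/l3.png')"
```

```text
t 6.9333 ee [ 457.  -132.2  100.5] [179.9   0.   80.6] F [-1.6 -1.8  1.8] w 15.6
scene pitch down deg 0.2 roll -0.1 floor front edge: tool [218.6 -10.   17.7] world [483.1  85.1  82.8] 466
  roll tool [ 97.  41. -16.] 495
  roll tool [196.  49.  65.] 135
side pitch down deg -0.2 roll 0.2 floor front edge: tool [217.8 -13.1  17.7] world [479.9  84.9  82.8] 586
  roll tool [126. -28. -24.] 108
```

Request:
{"api": "arm_command", "payload": {
  "rows": [
    {"delta_pos": [0, 0, 0.5], "roll": 0, "jaw": 0},
    {"delta_pos": [0, 0, 0.5], "roll": 0, "jaw": 0},
    {"delta_pos": [0, 0, 0.5], "roll": 0, "jaw": 0},
    {"delta_pos": [0, 0, 0], "roll": 0, "jaw": 0},
    {"delta_pos": [1, 0, -3], "roll": 0, "jaw": 0},
    {"delta_pos": [2, 0, -7], "roll": 0, "jaw": 0},
    {"delta_pos": [4, 0, -13], "roll": 0, "jaw": 0},
    {"delta_pos": [6, 0, -20], "roll": 0, "jaw": 0},
    {"delta_pos": [9, 0, -27], "roll": 0, "jaw": 0},
    {"delta_pos": [12, 0, -34], "roll": 0, "jaw": 0},
    {"delta_pos": [12, 0, -34], "roll": 0, "jaw": 0}
  ],
  "squeeze": 10
}}

```text
time_s: 7.95
ee_pos: [459.7, -119.7, 135.7]
ee_rot: [179.8, -0.0, 80.6]
force: [-0.7, -0.6, -1.6]
gripper_width: 15.7
gripper_force: 10.0
```

```bash
python3 -c "
from h import *
from workcell import env
tray(env,'pics/l4.png')"
```

```text
t 7.95 ee [ 459.7 -119.7  135.7] [179.8  -0.   80.6] F [-0.7 -0.6 -1.6] w 15.7
scene pitch down deg 10.6 roll 0.2 floor front edge: tool [207.5 -12.9  55.3] world [481.   87.1  80.4] 211
  roll tool [94. 38.  3.] 577
side pitch down deg 9.7 roll 0.2 floor front edge: tool [207.6 -18.   55.4] world [476.   88.   80.3] 238
```

View pics/l4.png

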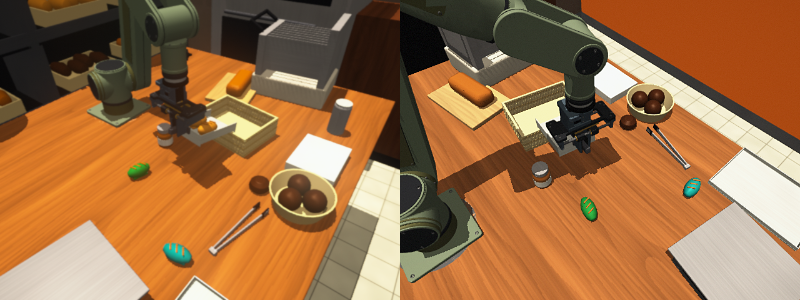

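The tray has pivoted about 10° on the rim. I'm continuing the arc to about 35°.

Request:
{"api": "arm_command", "payload": {
  "rows": [
    {"delta_pos": [2, 0, -4], "roll": 0, "jaw": 0},
    {"delta_pos": [4, 0, -10], "roll": 0, "jaw": 0},
    {"delta_pos": [8, 0, -17], "roll": 0, "jaw": 0},
    {"delta_pos": [12, 0, -25], "roll": 0, "jaw": 0},
    {"delta_pos": [16, 0, -32], "roll": 0, "jaw": 0},
    {"delta_pos": [20.5, 0, -40], "roll": 0, "jaw": 0},
    {"delta_pos": [25.5, 0, -47], "roll": 0, "jaw": 0},
    {"delta_pos": [31, 0, -54], "roll": 0, "jaw": 0},
    {"delta_pos": [37, 0, -60.5], "roll": 0, "jaw": 0},
    {"delta_pos": [43, 0, -67], "roll": 0, "jaw": 0},
    {"delta_pos": [49, 0, -73.5], "roll": 0, "jaw": 0},
    {"delta_pos": [49, 0, -73.5], "roll": 0, "jaw": 0},
    {"delta_pos": [49, 0, -73.5], "roll": 0, "jaw": 0}
  ]
}}

```text
time_s: 9.13
ee_pos: [467.5, -71.4, 208.1]
ee_rot: [179.9, -0.0, 80.6]
force: [0.6, -0.2, -0.7]
gripper_width: 15.7
gripper_force: 10.0
```

```bash
python3 -c "
from h import *
from workcell import env
tray(env,'pics/l5.png')"
```

```text
t 9.1333 ee [467.5 -71.4 208.1] [179.9  -0.   80.6] F [ 0.6 -0.2 -0.7] w 15.7Traceback (most recent call last):
  File "<string>", line 4, in <module>
    tray(env,'pics/l5.png')
    ~~~~^^^^^^^^^^^^^^^^^^^
  File "h.py", line 20, in tray
    m=g&(Q[...,0]>35)&(Q[...,0]<240)&(abs(Q[...,1])<54)&(Q[...,2]<110)&(Q[...,2]>-100); m=big(m)
                                                                                          ~~~^^^
  File "h.py", line 9, in big
    n,l,s,c=cv2.connectedComponentsWithStats(m.astype(np.uint8)); return l==1+np.argmax(s[1:,4])
                                                                              ~~~~~~~~~^^^^^^^^^
    return _wrapfunc(a, 'argmax', axis=axis, out=out, **kwds)
    return bound(*args, **kwds)
ValueError: attempt to get argmax of an empty sequence
```

Request:
{"api": "arm_command", "payload": {
  "rows": [
    {"delta_pos": [3, 0, -3], "roll": 0, "jaw": 0},
    {"delta_pos": [8, 0, -7], "roll": 0, "jaw": 0},
    {"delta_pos": [13.5, 0, -12], "roll": 0, "jaw": 0},
    {"delta_pos": [20, 0, -17], "roll": 0, "jaw": 0},
    {"delta_pos": [28, 0, -22], "roll": 0, "jaw": 0},
    {"delta_pos": [35, 0, -27], "roll": 0, "jaw": 0},
    {"delta_pos": [43, 0, -31.5], "roll": 0, "jaw": 0},
    {"delta_pos": [51, 0, -35.5], "roll": 0, "jaw": 0},
    {"delta_pos": [59, 0, -39], "roll": 0, "jaw": 0},
    {"delta_pos": [64, 0, -41.5], "roll": 0, "jaw": 0},
    {"delta_pos": [68, 0, -43], "roll": 0, "jaw": 0},
    {"delta_pos": [68, 0, -43], "roll": 0, "jaw": 0},
    {"delta_pos": [68, 0, -43], "roll": 0, "jaw": 0},
    {"delta_pos": [68, 0, -43], "roll": 0, "jaw": 0},
    {"delta_pos": [68, 0, -43], "roll": 0, "jaw": 0}
  ]
}}

```text
time_s: 10.43
ee_pos: [477.8, -5.1, 250.2]
ee_rot: [-180.0, 0.0, 80.5]
force: [-0.1, -0.4, -2.1]
gripper_width: 15.9
gripper_force: 10.0
```

```bash
cat >> h.py <<'E'
def look(env,path):
    a=env.grab_frame("scene")["img"][90:290,220:460]; b=env.grab_frame("side")["img"][90:290,130:370]
    cv2.imwrite(path,cv2.resize(np.hstack([a,b]),(800,333),interpolation=cv2.INTER_CUBIC))
E
python3 -c "
from h import *
from workcell import env
look(env,'pics/l6.png')"
```

```text
(no output)
```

View pics/l6.png

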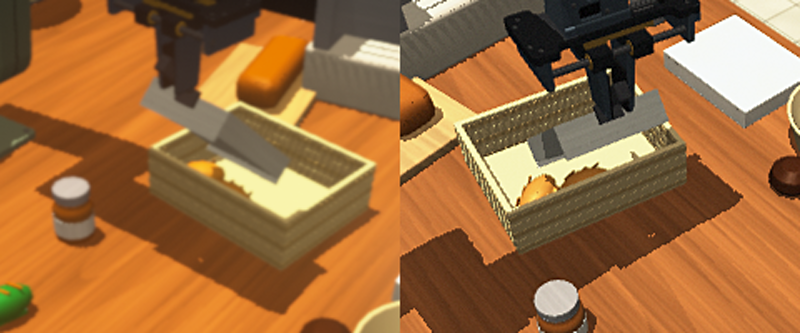

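The rolls look to be in the basket, seen at about (205,170) in the left half and (540,190) and (595,180) in the right. The tray seems to hang at a moderate tilt, so I'm measuring it.

```bash
cat >> h.py <<'E'
B=np.array([504.5,159.2,0]); a=np.radians(80.6); RB=np.array([[np.cos(a),np.sin(a),0],[-np.sin(a),np.cos(a),0],[0,0,1]])
def tilt(env):
    s=env.state(); print(s["time_s"],s["ee_pos"].round(1),s["force"].round(2)); tc=RB@(s["ee_pos"]-B); print("tcp in basket",tc.round(1))
    for n in("scene","side"):
        P,H,ok=cloud(env.grab_frame(n)); Q=(P-B)@RB.T
        m=ok&(H[...,1]<70)&(H[...,2]>60)&(Q[...,0]>tc[0]+25)&(Q[...,0]<60)&(abs(Q[...,1])<75)&(Q[...,2]>20)&(Q[...,2]<300)
        for nm,sd in(("+y",(Q[...,1]>45)),("-y",(Q[...,1]<-45)),("mid",(abs(Q[...,1])<=45))):
            k=m&sd
            if k.sum()>60:
                q=Q[k]; r=cv2.minAreaRect(q[:,[0,2]].astype(np.float32)); print(n,nm,k.sum(),cv2.boxPoints(r).round(0).tolist())
        g=ok&(H[...,1]>140)&(H[...,0]<22)&(H[...,0]>6)&(H[...,2]>130)&(abs(Q[...,0])<92)&(abs(Q[...,1])<122)&(Q[...,2]>12)
        c=cv2.connectedComponentsWithStats(g.astype(np.uint8))
        for i in range(1,c[0]):
            if c[2][i,4]>40: print(n,"roll",np.median(Q[c[1]==i],0).round(0),Q[c[1]==i].min(0).round(0),Q[c[1]==i].max(0).round(0),c[2][i,4])
E
python3 -c "
from h import *
from workcell import env
tilt(env)"
```

```text
10.5333 [477.9  -5.1 250.3] [-0.25 -0.02 -2.09]
tcp in basket [-166.4   -0.5  250.3]
scene -y 499 [[-157.0, 206.0], [-41.0, 84.0], [-17.0, 106.0], [-133.0, 228.0]]
scene mid 98 [[-139.0, 179.0], [-40.0, 83.0], [-36.0, 87.0], [-135.0, 184.0]]
scene roll [-44.  50.  49.] [-92. -49.  13.] [ 17. 122.  81.] 229
side +y 274 [[-159.0, 207.0], [-41.0, 80.0], [-13.0, 105.0], [-131.0, 233.0]]
side roll [-59.  12.  50.] [-92. -14.  45.] [-50.  36.  80.] 70
side roll [-45.  74.  48.] [-91.  46.  28.] [-13. 110.  80.] 224
```

The tray stayed at about 46° after the rolls left, and it now hangs clear of the rim. I'll bring it back to bear on the rim at that tilt, which makes step 2 certain, before following the arc down.

Request:
{"api": "arm_command", "payload": {
  "rows": [
    {"delta_pos": [-4, 0, 1], "roll": 0, "jaw": 0},
    {"delta_pos": [-10, 0, 3], "roll": 0, "jaw": 0},
    {"delta_pos": [-17, 0, 5], "roll": 0, "jaw": 0},
    {"delta_pos": [-24, 0, 8], "roll": 0, "jaw": 0},
    {"delta_pos": [-30, 0, 11], "roll": 0, "jaw": 0},
    {"delta_pos": [-34, 0, 14], "roll": 0, "jaw": 0},
    {"delta_pos": [-36, 0, 17], "roll": 0, "jaw": 0},
    {"delta_pos": [-36, 0, 19], "roll": 0, "jaw": 0},
    {"delta_pos": [-36, 0, 21], "roll": 0, "jaw": 0},
    {"delta_pos": [-36, 0, 23], "roll": 0, "jaw": 0},
    {"delta_pos": [-36, 0, 23], "roll": 0, "jaw": 0}
  ]
}}

```text
time_s: 11.55
ee_pos: [471.9, -40.0, 227.0]
ee_rot: [-180.0, -0.0, 80.6]
force: [-0.6, 0.4, -2.0]
gripper_width: 16.0
gripper_force: 10.0
```

```bash
python3 -c "
from h import *
from workcell import env
tilt(env)"
```

```text
11.55 [471.9 -40.  227. ] [-0.62  0.36 -1.95]
tcp in basket [-201.9   -0.4  227. ]
scene -y 502 [[-194.0, 181.0], [-78.0, 66.0], [-57.0, 87.0], [-174.0, 202.0]]
side +y 250 [[-195.0, 183.0], [-79.0, 61.0], [-53.0, 86.0], [-169.0, 208.0]]
side roll [-44.  77.  48.] [-60.  57.  32.] [-15. 105.  54.] 187
```

Request:
{"api": "arm_command", "payload": {
  "rows": [
    {"delta_pos": [0, 0, 2], "roll": 0, "jaw": 0},
    {"delta_pos": [0, 0, 4], "roll": 0, "jaw": 0},
    {"delta_pos": [0, 0, 6], "roll": 0, "jaw": 0},
    {"delta_pos": [0, 0, 6], "roll": 0, "jaw": 0}
  ]
}}

```text
time_s: 11.98
ee_pos: [472.3, -40.0, 221.4]
ee_rot: [180.0, -0.0, 80.5]
force: [0.4, 0.7, -1.8]
gripper_width: 15.8
gripper_force: 10.0
```

```bash
python3 -c "
from h import *
from workcell import env
tilt(env)
look(env,'pics/l7.png')"
```

```text
11.9833 [472.3 -40.  221.4] [ 0.39  0.67 -1.81]
tcp in basket [-201.8   -0.8  221.4]
scene -y 481 [[-193.0, 178.0], [-74.0, 64.0], [-55.0, 84.0], [-174.0, 198.0]]
side +y 239 [[-195.0, 168.0], [-74.0, 58.0], [-50.0, 85.0], [-170.0, 195.0]]
side roll [-45.  78.  49.] [-61.  59.  32.] [-15. 106.  53.] 187
```

View pics/l7.png

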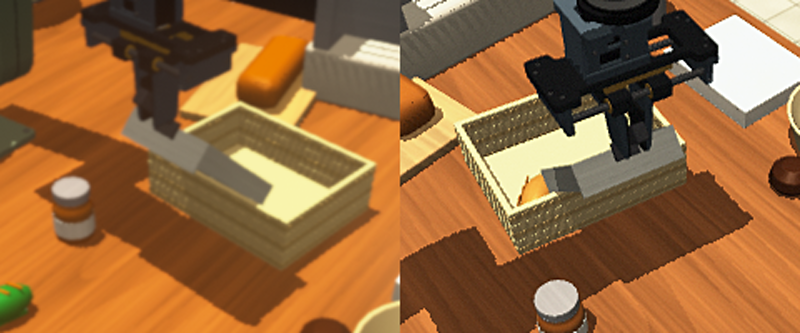

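The tray bears on the rim at about 44° with its lip inside the basket, and no roll is on it. I'm following the arc back down to level.

Request:
{"api": "arm_command", "payload": {
  "rows": [
    {"delta_pos": [-8, 0, 0], "roll": 0, "jaw": 0},
    {"delta_pos": [-17, 0, 3], "roll": 0, "jaw": 0},
    {"delta_pos": [-24, 0, 9], "roll": 0, "jaw": 0},
    {"delta_pos": [-31, 0, 16], "roll": 0, "jaw": 0},
    {"delta_pos": [-37, 0, 22], "roll": 0, "jaw": 0},
    {"delta_pos": [-43, 0, 29], "roll": 0, "jaw": 0},
    {"delta_pos": [-49, 0, 36], "roll": 0, "jaw": 0},
    {"delta_pos": [-54, 0, 42], "roll": 0, "jaw": 0},
    {"delta_pos": [-59, 0, 49], "roll": 0, "jaw": 0},
    {"delta_pos": [-64, 0, 57], "roll": 0, "jaw": 0},
    {"delta_pos": [-69, 0, 65], "roll": 0, "jaw": 0},
    {"delta_pos": [-73, 0, 73], "roll": 0, "jaw": 0},
    {"delta_pos": [-77, 0, 81], "roll": 0, "jaw": 0},
    {"delta_pos": [-80, 0, 89], "roll": 0, "jaw": 0},
    {"delta_pos": [-83, 0, 97], "roll": 0, "jaw": 0},
    {"delta_pos": [-86, 0, 105], "roll": 0, "jaw": 0},
    {"delta_pos": [-89, 0, 113], "roll": 0, "jaw": 0},
    {"delta_pos": [-91, 0, 120], "roll": 0, "jaw": 0},
    {"delta_pos": [-92, 0, 123], "roll": 0, "jaw": 0},
    {"delta_pos": [-92, 0, 123], "roll": 0, "jaw": 0}
  ]
}}

```text
time_s: 13.85
ee_pos: [456.6, -131.3, 97.7]
ee_rot: [-179.9, 0.0, 80.5]
force: [0.7, -0.2, -1.7]
gripper_width: 15.8
gripper_force: 10.0
```

```bash
python3 -c "
from h import *
from workcell import env
tilt(env)
tray(env)"
```

```text
13.85 [ 456.6 -131.3   97.7] [ 0.74 -0.24 -1.69]
tcp in basket [-2.944e+02 -2.000e-01  9.770e+01]
scene +y 250 [[-149.0, 93.0], [-12.0, 31.0], [8.0, 74.0], [-130.0, 136.0]]
scene -y 780 [[-260.0, 219.0], [-254.0, 73.0], [-74.0, 80.0], [-80.0, 227.0]]
scene mid 1364 [[-262.0, 74.0], [-75.0, 48.0], [-70.0, 86.0], [-257.0, 112.0]]
side +y 556 [[-362.0, 166.0], [-145.0, -26.0], [-45.0, 88.0], [-262.0, 279.0]]
side mid 790 [[-361.0, 181.0], [-138.0, -50.0], [-37.0, 47.0], [-260.0, 279.0]]
side roll [-45.  76.  48.] [-90.  52.  33.] [-13. 105.  78.] 206
t 13.95 ee [ 456.8 -131.3   98.4] [-180.     0.    80.6] F [ 0.1  0.1 -1.5] w 16.3
scene pitch down deg -1.8 roll -0.2 floor front edge: tool [219.7  -5.9  14.5] world [486.9  86.4  83.8] 1236
  roll tool [195.  49.  63.] 135
side pitch down deg -1.5 roll -0.2 floor front edge: tool [220.5 -15.8  14.9] world [477.3  88.8  83.3] 752
```

Level to within 2°. I'm gripping firmly, lifting clear and returning to the original spot.

Request:
{"api": "arm_command", "payload": {
  "rows": [
    {"delta_pos": [0, 0, 0], "roll": 0, "jaw": 0},
    {"delta_pos": [0, 0, 0], "roll": 0, "jaw": 0},
    {"delta_pos": [0, 0, -6], "roll": 0, "jaw": 0},
    {"delta_pos": [0, 0, -16], "roll": 0, "jaw": 0},
    {"delta_pos": [0, 0, -27], "roll": 0, "jaw": 0},
    {"delta_pos": [-3, 2, -36], "roll": -0.05, "jaw": 0},
    {"delta_pos": [-10, 7, -40], "roll": -0.2, "jaw": 0},
    {"delta_pos": [-22, 16, -40], "roll": -0.5, "jaw": 0},
    {"delta_pos": [-36, 27, -40], "roll": -0.8, "jaw": 0},
    {"delta_pos": [-51, 38, -40], "roll": -1.1, "jaw": 0},
    {"delta_pos": [-67, 50, -40], "roll": -1.5, "jaw": 0},
    {"delta_pos": [-83, 62, -40], "roll": -1.8, "jaw": 0},
    {"delta_pos": [-99, 74, -40], "roll": -2.2, "jaw": 0},
    {"delta_pos": [-115, 85, -40], "roll": -2.5, "jaw": 0},
    {"delta_pos": [-131, 97, -40], "roll": -2.9, "jaw": 0},
    {"delta_pos": [-146, 108, -40], "roll": -3.2, "jaw": 0},
    {"delta_pos": [-159, 118, -40], "roll": -3.5, "jaw": 0},
    {"delta_pos": [-169, 126, -40], "roll": -3.7, "jaw": 0},
    {"delta_pos": [-175, 130, -40], "roll": -3.85, "jaw": 0},
    {"delta_pos": [-177, 131, -40], "roll": -3.9, "jaw": 0}
  ],
  "squeeze": 60
}}

```text
time_s: 15.72
ee_pos: [557.6, -328.4, 138.5]
ee_rot: [180.0, 0.0, 100.0]
force: [-0.8, 0.1, -2.1]
gripper_width: 15.6
gripper_force: 60.0
```

Request:
{"api": "arm_command", "payload": {
  "rows": [
    {"delta_pos": [0, 0, 4], "roll": 0, "jaw": 0},
    {"delta_pos": [0, 0, 14], "roll": 0, "jaw": 0},
    {"delta_pos": [0, 0, 28], "roll": 0, "jaw": 0},
    {"delta_pos": [0, 0, 42], "roll": 0, "jaw": 0},
    {"delta_pos": [0, 0, 56], "roll": 0, "jaw": 0},
    {"delta_pos": [0, 0, 70], "roll": 0, "jaw": 0},
    {"delta_pos": [0, 0, 82], "roll": 0, "jaw": 0},
    {"delta_pos": [0, 0, 90], "roll": 0, "jaw": 0},
    {"delta_pos": [0, 0, 90], "roll": 0, "jaw": 0},
    {"delta_pos": [0, 0, 90], "roll": 0, "jaw": 0}
  ]
}}

```text
time_s: 16.55
ee_pos: [557.0, -326.8, 48.1]
ee_rot: [-180.0, -0.0, 100.1]
force: [-0.1, -0.6, -2.1]
gripper_width: 15.9
gripper_force: 60.0
```

```bash
python3 -c "
from h import *
from workcell import env
tray(env,'pics/l8.png')"
```

```text
t 16.55 ee [ 557.  -326.8   48.1] [-180.    -0.   100.1] F [-0.1 -0.6 -2.1] w 15.9
scene pitch down deg -1.7 roll -0.0 floor front edge: tool [219.1  11.5  14.5] world [ 530.  -109.1   33.7] 1409
side pitch down deg -1.6 roll -0.1 floor front edge: tool [218.7   1.2  14.5] world [ 519.9 -111.3   33.7] 2846
```

View pics/l8.png

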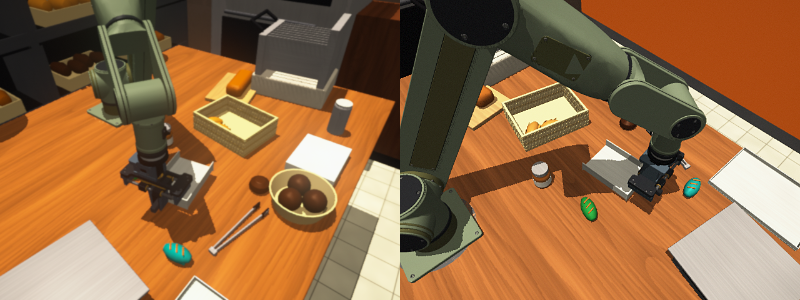

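The tray is empty and both rolls are in the basket, at about (545,125) in the right half. I'm setting the tray down and letting go.

Request:
{"api": "arm_command", "payload": {
  "rows": [
    {"delta_pos": [0, 0, 4], "roll": 0, "jaw": 0},
    {"delta_pos": [0, 0, 9], "roll": 0, "jaw": 0},
    {"delta_pos": [0, 0, 13], "roll": 0, "jaw": 0},
    {"delta_pos": [0, 0, 16], "roll": 0, "jaw": 0},
    {"delta_pos": [0, 0, 17], "roll": 0, "jaw": 0},
    {"delta_pos": [0, 0, 18], "roll": 0, "jaw": 0},
    {"delta_pos": [0, 0, 18], "roll": 0, "jaw": 0},
    {"delta_pos": [0, 0, 18], "roll": 0, "jaw": 0}
  ],
  "squeeze": 10
}}

```text
time_s: 17.32
ee_pos: [557.5, -327.9, 31.7]
ee_rot: [179.9, 0.1, 100.1]
force: [-0.9, -1.1, 5.4]
gripper_width: 16.0
gripper_force: 10.0
```

Request:
{"api": "arm_command", "payload": {
  "rows": [
    {"delta_pos": [0, 0, 0], "roll": 0, "jaw": 25},
    {"delta_pos": [0, 0, 0], "roll": 0, "jaw": 40},
    {"delta_pos": [0, 0, 0], "roll": 0, "jaw": 60},
    {"delta_pos": [0, 0, 0], "roll": 0, "jaw": 60},
    {"delta_pos": [0, 0, 0], "roll": 0, "jaw": 60},
    {"delta_pos": [0, 0, -8], "roll": 0, "jaw": 60},
    {"delta_pos": [0, 0, -22], "roll": 0, "jaw": 60},
    {"delta_pos": [0, 0, -40], "roll": 0, "jaw": 60},
    {"delta_pos": [0, 0, -60], "roll": 0, "jaw": 60},
    {"delta_pos": [0, 0, -80], "roll": 0, "jaw": 60},
    {"delta_pos": [0, 0, -100], "roll": 0, "jaw": 60},
    {"delta_pos": [0, 0, -120], "roll": 0, "jaw": 60},
    {"delta_pos": [0, 0, -140], "roll": 0, "jaw": 60},
    {"delta_pos": [0, 0, -150], "roll": 0, "jaw": 60},
    {"delta_pos": [0, 0, -150], "roll": 0, "jaw": 60},
    {"delta_pos": [0, 0, -150], "roll": 0, "jaw": 60}
  ]
}}

```text
time_s: 18.65
ee_pos: [557.1, -327.1, 180.6]
ee_rot: [180.0, 0.0, 100.1]
force: [0.2, -0.4, -0.3]
gripper_width: 54.5
gripper_force: 0.0
```

```bash
python3 -c "
from h import *
from workcell import env
tilt(env); tray(env)
look(env,'pics/l9.png')"
```

```text
18.65 [ 557.1 -327.1  180.6] [ 0.19 -0.35 -0.35]
tcp in basket [-471.2 -131.3  180.6]
scene -y 95 [[-446.0, 20.0], [-410.0, 20.0], [-410.0, 42.0], [-446.0, 42.0]]
scene mid 166 [[-414.0, 20.0], [-287.0, 20.0], [-287.0, 41.0], [-414.0, 41.0]]
scene roll [-40.  53.  47.] [-57. -22.  14.] [ 13. 122.  53.] 192
side -y 113 [[-447.0, 41.0], [-445.0, 18.0], [-89.0, 59.0], [-92.0, 82.0]]
side mid 490 [[-425.0, 41.0], [-421.0, 5.0], [-85.0, 48.0], [-89.0, 84.0]]
side roll [-53.  12.  49.] [-63. -21.  38.] [-35.  42.  54.] 118
side roll [-44.  73.  48.] [-91.  44.  32.] [-13. 111.  79.] 245
t 18.75 ee [ 556.4 -326.7  179. ] [-1.799e+02 -1.000e-01  1.001e+02] F [-0.3 -0.4  0.3] w 54.7Traceback (most recent call last):
  File "<string>", line 4, in <module>
    tilt(env); tray(env)
               ~~~~^^^^^
  File "h.py", line 20, in tray
    m=g&(Q[...,0]>35)&(Q[...,0]<240)&(abs(Q[...,1])<54)&(Q[...,2]<110)&(Q[...,2]>-100); m=big(m)
                                                                                          ~~~^^^
  File "h.py", line 9, in big
    n,l,s,c=cv2.connectedComponentsWithStats(m.astype(np.uint8)); return l==1+np.argmax(s[1:,4])
                                                                              ~~~~~~~~~^^^^^^^^^
    return _wrapfunc(a, 'argmax', axis=axis, out=out, **kwds)
    return bound(*args, **kwds)
ValueError: attempt to get argmax of an empty sequence
```

The rolls lie inside the basket with their tops near 54 mm. The tray stands flat with its wall tops at 41 mm, and the gripper is clear.

```bash
python3 -c "
from workcell import env
print(env.job_done())"
```

```text
the job is handed in; nothing more can be done
None
```

The job is handed in, with no verdict returned: both golden rolls measured inside the basket, and the empty tray stands flat on the counter, released, with the gripper clear.

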